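Slide the stuck board sled home under the drill guide

TASK

On the woodwork bench stand two drilling jigs, each with a board clamped to a sled on rails. The sled with the red push block is stuck with dried glue: push it along its rails towards its drill-guide bridge until it breaks free, carry on until it is fully home against the end stop hidden under it without ramming it, then let go and draw clear. Leave the sled with the blue push block where it is.

Things in the scene. Friction and masses are not known exactly. Their poses are not given: they have to be found in the camera images.
- red_push (a point): Point on the rear face of the RED push block, mid-width, 88 mm above the table: push here. Block: upright at the sled's rear, 22 mm thick, 60 wide, top at 100 mm, foot at 40 mm. Site +x: push direction along the rails, away from the robot (within 20 deg of world +x); y: across; z: up. Behind the face is free space above the rails (28 mm high). Ahead of the block: board, 58 mm high, and a clamp, 86 mm high.
- red_sled (a joint): Place of the red-block sled on its rails, m: 0 at the rear, 0.140 home against the hidden end stop; grows towards the bridge. Starts between 0 and 0.035. Up to about 0.060 it sticks and takes 8 to 9 N to move; beyond that it is free and takes about 3 N. No spring: it stays where it is left. Sled with board: about 0.6 kg. The jig is screwed to the bench.
- red_bridge (a point): Top middle of the wooden drill-guide bridge fixed across the red sled's rails, 126 mm above the table; bridge 35 mm along the rails, 130 mm wide. Axes as for red_push. With the sled home, the rear face of the push block is 120 mm behind this point (-x) and the clamp stops short of the bridge.
- blue_push (a point): The same point on the BLUE push block of the other, otherwise identical jig beside the first (either may be on the left). Its sled stands anywhere along its rails and must be left where it is.

How it is judged:
On the way:
1. the red-block sled has broken free of the sticking part of its rails (value of joint red_sled above 0.07 m).
At the end, for the whole second after the job is handed in: The red-block sled rests within 10 mm of the end stop (joint above 0.130) and stands still; the blue-block sled is within 10 mm of where it was (value of joint red_sled above 0.13 m and velocity of joint red_sled between -0.01 and 0.01 m/s and distance of blue_push from where it was at the start of the episode below 0.01 m); the robot touches nothing.
It fails at once if the sled is rammed (more than 60 N between the fingers and the red-block sled) (contact force between the fingers and red_sled above 60 N).
It fails at once if the blue-block sled is shifted by more than 10 mm (distance of blue_push from where it was at the start of the episode above 0.01 m).
It also fails if it takes over 32 s, if anything falls off the work surface, if the arm or the gripper's body presses on something with over 40 N, if the wrist force passes 120 N, or if a joint passes its speed limit or range.

ROBOT

A 6-joint arm with a two-finger parallel gripper is mounted at the origin on the work surface. World frame = base frame: x ahead of the robot, y to its left, z up, the work surface at z = 0. Lengths are in m, angles in rad, forces in N, time in s.
With the tool pointing down it reaches from about 0.325 to 0.9 m from the base axis. Payload 6.1 kg.
Tool frame: the origin (TCP) lies between the finger pads; the fingertips stand 14 mm ahead of it and the grasp point (between the pads) lies 5 mm behind it; z points along the fingers, y is the line along which they close (so a half turn about z gives the same grasp; the last joint's range is limited). The gripper opens to 85 mm and grips with 20 to 120 N. Pads are 22 mm wide; open, the fingers measure 114 mm over their backs; the gripper's body (76 mm by 85 mm) begins 54 mm behind the grasp point. The pads swing forward as they close: fully open they stand 13 mm farther back than shut.
Start: joints at [1.041, 0.22, 1.526, -0, 1.395, -0.126], TCP at [0.246, 0.575, 0.245] pointing down, gripper open.
Joint ranges: [-2.98, 2.98], [-0.91, 2.08], [0.09, 2.57], [-1.24, 4.39], [0.2, 2.65], [-2.68, 2.68]. Speed limits (rad/s): [2.57, 2.57, 3.01, 3.14, 3.14, 3.14].

INTERFACE

Orientations are given as a 3x3 rotation matrix whose columns are the frame's x, y, z axes.
In Python, from plant import r, imaging, job gives the robot as it stands.
- The arm moves only by the tool jog_arm, never from a script. Its argument "plan" is a list of rows, each an object of numbers: "x", "y", "z": the shift along the tool's x, y, z as a fraction of full scale; "twist": the turn about the tool's z as a fraction of full scale; "grip": the gripper's target within -1 to 1 (fully open at 1, half-way at 0, shut at -1). A call has 1 to 5 rows; each row shifts and turns the commanded pose from where the row before left it, along the tool's axes as they then stand; what a row does not reach is not made up. Full scale, the value 1, is 0.02 m for a shift and 4 degrees for a turn. A row lasts 1/10 s, in which the tool goes at most 50 mm and 8.59 degrees, less where a joint would pass 70% of its speed; a pose out of reach is approached as far as the arm can. A call with a number of a shift or a turn outside -1 to 1 is refused whole. A call with a gripper value outside its range is refused whole. The fingers move at their own pace and stop on an object; "grip_force" is the grip in N (left out, the last holds). Time passes only in rows, so rows that do not move let the fingers close. It gives the time, the measured TCP pose, the force, the opening and the grip force at its end, in the units of the state.
- r.get_state(): the state, without advancing time (a new reading comes with each control period).
- imaging.camera(name): name is "scene" or "top" or "wrist"; returns a dict with "color" (480x640x3 uint8, red, green, blue), "fx", "fy", "cx", "cy" (pixels), "R" (3x3) and "t" (3): a world point X has camera coordinates R X + t; the wrist camera has in their place "tool_from_camera" (4x4, takes a point from camera to tool coordinates, whose origin is the TCP and whose axes are the flange's). Camera axes: x right, y down, z forward; pixel columns grow to the right and rows downward; lengths in m; the calibration is good to about 2 mm. A picture is of the moment at which its call begins: read the wrist's pose just before it. There is no depth.
- job.hand_in(): hands the job in; it is judged then, once.
The state is a dict: "t": time; "joint_pos": joint angles; "joint_vel": joint speeds; "tau": joint torques, N m; "eef_pos": TCP position; "tcp_rot": TCP orientation; "force": force on the tool from outside, world axes, zero at the start; "ft_torque": the same for the moment, N m; "grip_width": finger opening in m; "grip_force": force on a finger pad.
Only numpy, scipy, OpenCV 4.12 (cv2) and the standard library are available. Lean on these libraries where they do the work, as an engineer would, in place of code of your own. Each camera call takes 0.05 s, during which the arm holds its last target. There are 200 camera calls.

## Working session

There is one attempt and no reset: what is moved stays moved. The work goes in short steps, Python scripts to look and compute and a tool call to move; the robot and the scene stay as the last step left them, time stands still between calls to the robot, and variables do not carry over. Pictures are saved under pics/ and viewed, at most 10 in all, crops included, and the job is handed in when it is done.

Besides the shell and the picture viewer there is one more tool, called after "Call:" as name([rows], argument=value, ...), one row to a line, values as JSON. jog_arm: Moves the arm, as the interface text tells. Its arguments: {"type":"object","properties":{"plan":{"type":"array"},"grip_force":{"type":"number"}},"required":["plan"]}

```bash
mkdir -p pics
python3 - <<'E'
from plant import r,imaging,job
import cv2,numpy as np
s=r.get_state()
print(s['t'],s['eef_pos'],s['tcp_rot'],s['force'],s['grip_width'])
for n in('scene','top'):
    c=imaging.camera(n); cv2.imwrite(f'pics/{n}0.png',c['color'][:,:,::-1])
    np.savez(n+'.npz',**c)
    print(n,c['fx'],c['fy'],c['cx'],c['cy'],np.round(c['R'],4).tolist(),np.round(c['t'],4))
E
```

```text
0.0 [0.24526421 0.57424449 0.24421019] [[-9.19577153e-01  3.92908285e-01 -9.69193687e-04]
 [ 3.92909403e-01  9.19575719e-01 -1.64266973e-03]
 [ 2.45828437e-04 -1.89136686e-03 -9.99998181e-01]] [ 0.11293336 -0.5974649   0.1402251 ] 0.0853434671683357
scene 479.065999891236 479.065999891236 323.8144441675951 236.30631012489386 [[0.6898, 0.724, 0.0055], [0.5631, -0.5317, -0.6326], [-0.4551, 0.4395, -0.7745]] [-0.4096 -0.3075  1.1334]
top 564.4704629943782 564.4704629943782 316.2031865468812 241.64101070730527 [[0.0206, -0.9997, -0.0094], [-0.9862, -0.0187, -0.1647], [0.1644, 0.0127, -0.9863]] [-0.0281  0.6058  0.9575]
```

View pics/scene0.png

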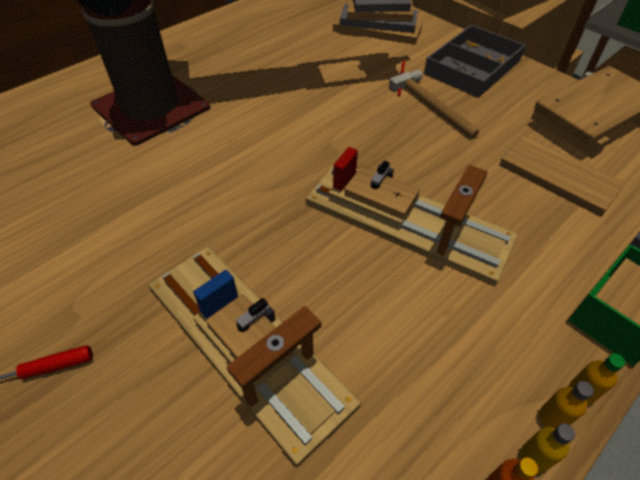

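View pics/top0.png

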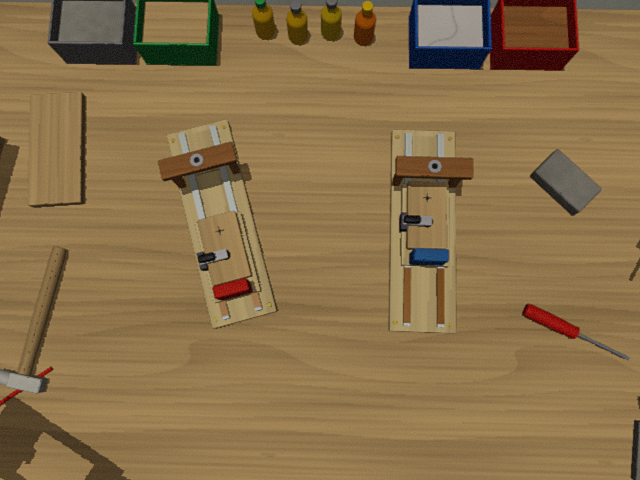

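The red jig is on the left (top view: block near (232,289), bridge washer at (196,160)). The blue jig is on the right (block near (430,256)). I'll enlarge the red jig.

Run:
```python
import cv2
a=cv2.imread('pics/top0.png')[120:340,140:300]
b=cv2.imread('pics/scene0.png')[130:220,300:500]
cv2.imwrite('pics/c1.png',cv2.resize(a[150:210,40:140],None,fx=8,fy=8,interpolation=cv2.INTER_CUBIC))
```

```text
(no output)
```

View pics/c1.png

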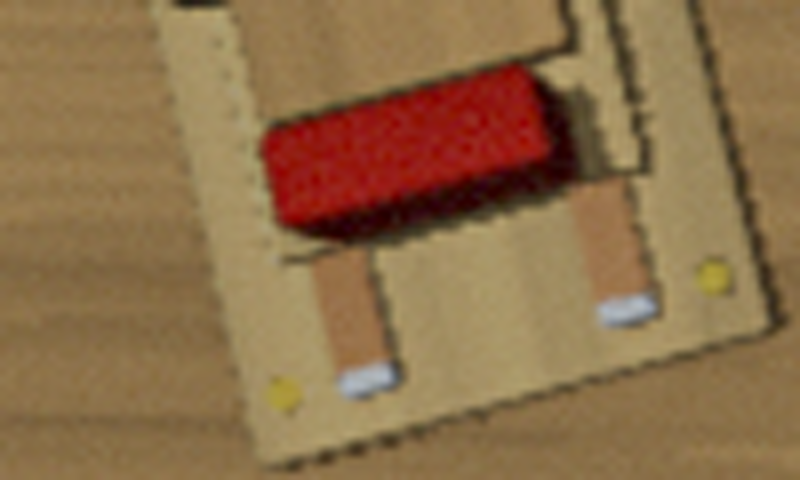

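The crop (origin (180,270), ×8) shows the block's top face. Its rear corners are at about (215.1,298.1) and (249.1,289.6), and its front corners at (212.9,286.6) and (245.9,277.9).

```bash
cat > h.py <<'E'
import numpy as np
def back(c,u,v,z):
    R,t=c['R'],c['t']; C=-R.T@t
    d=R.T@np.array([(u-c['cx'])/c['fx'],(v-c['cy'])/c['fy'],1])
    return C+d*(z-C[2])/d[2]
E
python3 - <<'E'
import numpy as np
from h import back
c=np.load('top.npz'); s=np.load('scene.npz')
rl,rr,fl,fr=[back(c,u,v,.1) for u,v in((215.1,298.1),(249.1,289.6),(212.9,286.6),(245.9,277.9))]
br=back(c,196,160,.126)
print(rl,rr,fl,fr,br, back(s,466,190,.126))
print('w',np.linalg.norm(rl-rr),'t',np.linalg.norm(rl-fl),np.linalg.norm(rr-fr))
m=(rl+rr)/2; d=(br-m)[:2]; L=np.linalg.norm(d)
a=rl-rr
print('mid rear',m,'dir deg',np.degrees(np.arctan2(d[1],d[0])),'edge',np.degrees(np.arctan2(-a[0],a[1])),'L',L,'travel',L-.12,'q',.14-(L-.12))
# long jig base edges z~? corners of base
p=[back(c,*q,.02) for q in ((168,136),(213.5,328),(228,122),(276,311))]
for i in(0,2):
    e=p[i]-p[i+1];print('base',np.degrees(np.arctan2(e[1],e[0])),np.linalg.norm(e))
print('bluepush',back(c,430,263,.1))
E
```

```text
[0.49913286 0.15016451 0.1       ] [0.51444237 0.09388898 0.1       ] [0.51826345 0.15482005 0.1       ] [0.53396556 0.10005657 0.1       ] [0.72982736 0.18929673 0.126     ] [0.7319118  0.18973516 0.126     ]
w 0.058320803054441206 t 0.01968891751866159 0.020474230763596904
mid rear [0.50678762 0.12202674 0.1       ] dir deg 16.78359478315223 edge 15.21875746659518 L 0.23296347480688376 travel 0.11296347480688376 q 0.02703652519311625
base 16.294451603445488 0.3742199864784005
base 16.15519265408197 0.3711740777187391
bluepush [ 0.56515482 -0.2087902   0.1       ]
```

Call:
jog_arm([
  {"twist":-1,"grip":-1},
  {"twist":-1,"grip":-1},
  {"twist":-1,"grip":-1},
  {"twist":-1,"grip":-1},
  {"twist":-1,"grip":-1},
], grip_force=40)

```text
invalid input
```

Call:
jog_arm([
  {"twist":-1,"grip":-1},
  {"twist":-1,"grip":-1},
  {"twist":-1,"grip":-1},
  {"twist":-1,"grip":-1},
  {"twist":-0.85,"grip":-1},
])

```text
invalid input
```

Call:
jog_arm([
  {"x":0,"y":0,"z":0,"twist":-1,"grip":-1},
  {"x":0,"y":0,"z":0,"twist":-1,"grip":-1},
  {"x":0,"y":0,"z":0,"twist":-1,"grip":-1},
  {"x":0,"y":0,"z":0,"twist":-1,"grip":-1},
  {"x":0,"y":0,"z":0,"twist":-1,"grip":-1},
], grip_force=40)

```text
t: 0.6
eef_pos: [0.2454, 0.5744, 0.2446]
tcp_rot: [[-0.999, 0.052, -0.001], [0.052, 0.999, -0.001], [0.001, -0.001, -1.0]]
force: [-0.4, -0.8, -0.2]
grip_width: 0.0125
grip_force: 0.0
```

Call:
jog_arm([
  {"x":0,"y":-1,"z":0,"twist":-1,"grip":-1},
  {"x":0,"y":-1,"z":0,"twist":-1,"grip":-1},
  {"x":0,"y":-1,"z":0,"twist":-1,"grip":-1},
  {"x":0,"y":-1,"z":0,"twist":-1,"grip":-1},
  {"x":0,"y":-1,"z":0,"twist":-0.85,"grip":-1},
])

```text
t: 1.1
eef_pos: [0.2537, 0.4745, 0.2447]
tcp_rot: [[-0.959, -0.283, -0.001], [-0.283, 0.959, -0.001], [0.001, -0.001, -1.0]]
force: [0.2, 0.1, -0.2]
grip_width: -0.0
grip_force: 0.0
```

Call:
jog_arm([
  {"x":-0.2,"y":-1,"z":0,"twist":0,"grip":-1},
  {"x":-0.2,"y":-1,"z":0,"twist":0,"grip":-1},
  {"x":-0.2,"y":-1,"z":0,"twist":0,"grip":-1},
  {"x":-0.2,"y":-1,"z":0,"twist":0,"grip":-1},
  {"x":-0.2,"y":-1,"z":0,"twist":0,"grip":-1},
])

```text
t: 1.6
eef_pos: [0.3013, 0.3842, 0.2449]
tcp_rot: [[-0.96, -0.28, -0.001], [-0.28, 0.96, -0.001], [0.001, -0.0, -1.0]]
force: [0.4, 0.5, 0.3]
grip_width: 0.0001
grip_force: 0.0
```

Call:
jog_arm([
  {"x":-0.2,"y":-1,"z":0,"twist":0,"grip":-1},
  {"x":-0.2,"y":-1,"z":0,"twist":0,"grip":-1},
  {"x":-0.2,"y":-1,"z":0,"twist":0,"grip":-1},
  {"x":-0.2,"y":-1,"z":0,"twist":0,"grip":-1},
  {"x":-0.2,"y":-1,"z":0,"twist":0,"grip":-1},
])

```text
t: 2.1
eef_pos: [0.3485, 0.2939, 0.2449]
tcp_rot: [[-0.96, -0.28, -0.001], [-0.28, 0.96, -0.0], [0.001, -0.0, -1.0]]
force: [-0.8, -0.4, 0.8]
grip_width: 0.0003
grip_force: 0.0
```

Call:
jog_arm([
  {"x":-0.2,"y":-1,"z":0,"twist":0,"grip":-1},
  {"x":-0.2,"y":-1,"z":0,"twist":0,"grip":-1},
  {"x":-0.2,"y":-1,"z":0,"twist":0,"grip":-1},
  {"x":-0.2,"y":-1,"z":0,"twist":0,"grip":-1},
  {"x":-0.2,"y":-1,"z":0,"twist":0,"grip":-1},
])

```text
t: 2.6
eef_pos: [0.3957, 0.2035, 0.2449]
tcp_rot: [[-0.96, -0.28, -0.001], [-0.28, 0.96, -0.0], [0.001, -0.0, -1.0]]
force: [0.3, 0.1, -0.7]
grip_width: -0.0003
grip_force: 0.0
```

Call:
jog_arm([
  {"x":-0.2,"y":-1,"z":0,"twist":0,"grip":-1},
  {"x":-0.2,"y":-1,"z":0,"twist":0,"grip":-1},
  {"x":-0.2,"y":-1,"z":0,"twist":0,"grip":-1},
  {"x":-0.2,"y":-1,"z":0,"twist":0,"grip":-1},
  {"x":-0.2,"y":-1,"z":0,"twist":0,"grip":-1},
])

```text
t: 3.1
eef_pos: [0.4428, 0.1132, 0.2449]
tcp_rot: [[-0.96, -0.28, -0.001], [-0.28, 0.96, -0.0], [0.001, 0.0, -1.0]]
force: [0.6, 0.9, 0.2]
grip_width: -0.0001
grip_force: 0.0
```

Call:
jog_arm([
  {"x":0,"y":-0.47,"z":1,"twist":0,"grip":-1},
  {"x":0,"y":0,"z":1,"twist":0,"grip":-1},
  {"x":0,"y":0,"z":1,"twist":0,"grip":-1},
  {"x":0,"y":0,"z":1,"twist":0,"grip":-1},
  {"x":0,"y":0,"z":1,"twist":0,"grip":-1},
])

```text
t: 3.6
eef_pos: [0.4451, 0.1049, 0.1442]
tcp_rot: [[-0.96, -0.28, -0.001], [-0.28, 0.96, -0.0], [0.001, 0.0, -1.0]]
force: [0.2, 1.5, 0.2]
grip_width: 0.0001
grip_force: 0.0
```

Run:
```python
from plant import r,imaging
import cv2
c=imaging.camera('top')['color'][:,:,::-1]; w=imaging.camera('wrist')
cv2.imwrite('pics/m1.png',cv2.hconcat([cv2.resize(c[240:400,140:300],(400,400),interpolation=3),cv2.resize(w['color'][:,:,::-1],(400,300)).copy() if 0 else cv2.copyMakeBorder(cv2.resize(w['color'][:,:,::-1],(400,300)),0,100,0,0,0)]))
print(r.get_state()['eef_pos'])
```

```text
[0.44286537 0.10474253 0.14215924]
```

View pics/m1.png

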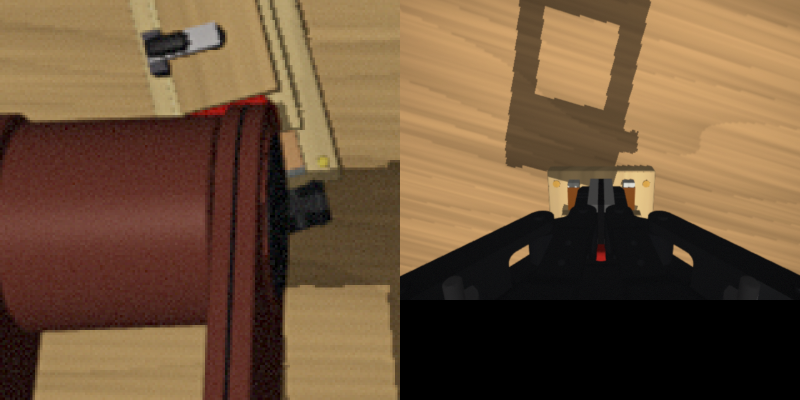

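The left half (top view) shows the gripper behind the block. In the wrist view, the fingertips at (600,185) are centred between the rails at (573) and (628).

Call:
jog_arm([
  {"x":0,"y":0,"z":1,"twist":0,"grip":-1},
  {"x":0,"y":0,"z":1,"twist":0,"grip":-1},
  {"x":0,"y":0,"z":0.85,"twist":0,"grip":-1},
  {"x":-0.5,"y":0,"z":0,"twist":0,"grip":-1},
  {"x":-0.5,"y":0,"z":0,"twist":0,"grip":-1},
])

```text
t: 4.2
eef_pos: [0.4659, 0.1108, 0.0893]
tcp_rot: [[-0.96, -0.28, 0.001], [-0.28, 0.96, 0.0], [-0.001, -0.0, -1.0]]
force: [0.1, -0.2, 0.4]
grip_width: 0.0004
grip_force: 0.0
```

Call:
jog_arm([
  {"x":-0.4,"y":0,"z":0,"twist":0,"grip":-1},
  {"x":-0.3,"y":0,"z":0,"twist":0,"grip":-1},
  {"x":-0.2,"y":0,"z":0,"twist":0,"grip":-1},
  {"x":-0.1,"y":0,"z":0,"twist":0,"grip":-1},
  {"x":-0.1,"y":0,"z":0,"twist":0,"grip":-1},
])

```text
t: 4.7
eef_pos: [0.4859, 0.1168, 0.0884]
tcp_rot: [[-0.96, -0.28, -0.0], [-0.28, 0.96, -0.0], [0.0, 0.0, -1.0]]
force: [-1.3, 0.2, -0.4]
grip_width: -0.0001
grip_force: 0.0
```

Call:
jog_arm([
  {"x":-0.12,"y":0,"z":0,"twist":0,"grip":-1},
  {"x":-0.12,"y":0,"z":0,"twist":0,"grip":-1},
  {"x":-0.12,"y":0,"z":0,"twist":0,"grip":-1},
  {"x":-0.12,"y":0,"z":0,"twist":0,"grip":-1},
  {"x":-0.12,"y":0,"z":0,"twist":0,"grip":-1},
])

```text
t: 5.2
eef_pos: [0.4968, 0.12, 0.0882]
tcp_rot: [[-0.96, -0.28, -0.002], [-0.28, 0.96, -0.0], [0.002, 0.0, -1.0]]
force: [-6.5, -2.5, 5.2]
grip_width: 0.0002
grip_force: 3.3
```

Call:
jog_arm([
  {"x":-0.12,"y":0,"z":0,"twist":0,"grip":-1},
  {"x":-0.12,"y":0,"z":0,"twist":0,"grip":-1},
  {"x":-0.12,"y":0,"z":0,"twist":0,"grip":-1},
])

```text
t: 5.5
eef_pos: [0.5029, 0.1217, 0.0881]
tcp_rot: [[-0.96, -0.28, -0.004], [-0.28, 0.96, -0.001], [0.004, 0.0, -1.0]]
force: [-6.7, -1.9, 6.3]
grip_width: 0.0001
grip_force: 3.6
```

Call:
jog_arm([
  {"x":-0.15,"y":0,"z":0,"twist":0,"grip":-1},
  {"x":-0.15,"y":0,"z":0,"twist":0,"grip":-1},
  {"x":-0.15,"y":0,"z":0,"twist":0,"grip":-1},
  {"x":-0.15,"y":0,"z":0,"twist":0,"grip":-1},
  {"x":-0.15,"y":0,"z":0,"twist":0,"grip":-1},
])

```text
t: 6.0
eef_pos: [0.5173, 0.1259, 0.0881]
tcp_rot: [[-0.96, -0.28, -0.004], [-0.28, 0.96, -0.001], [0.004, 0.0, -1.0]]
force: [-6.6, -2.5, 5.6]
grip_width: 0.0002
grip_force: 3.7
```

Call:
jog_arm([
  {"x":-0.15,"y":0,"z":0,"twist":0,"grip":-1},
  {"x":-0.15,"y":0,"z":0,"twist":0,"grip":-1},
  {"x":-0.15,"y":0,"z":0,"twist":0,"grip":-1},
  {"x":-0.15,"y":0,"z":0,"twist":0,"grip":-1},
  {"x":-0.15,"y":0,"z":0,"twist":0,"grip":-1},
])

```text
t: 6.5
eef_pos: [0.5327, 0.1304, 0.0881]
tcp_rot: [[-0.96, -0.28, -0.001], [-0.28, 0.96, -0.0], [0.001, 0.0, -1.0]]
force: [-3.1, -0.4, 2.0]
grip_width: 0.0003
grip_force: 1.4
```

Call:
jog_arm([
  {"x":-0.15,"y":0,"z":0,"twist":0,"grip":-1},
  {"x":-0.15,"y":0,"z":0,"twist":0,"grip":-1},
  {"x":-0.15,"y":0,"z":0,"twist":0,"grip":-1},
  {"x":-0.15,"y":0,"z":0,"twist":0,"grip":-1},
  {"x":-0.15,"y":0,"z":0,"twist":0,"grip":-1},
])

```text
t: 7.0
eef_pos: [0.5475, 0.1347, 0.0881]
tcp_rot: [[-0.96, -0.28, -0.0], [-0.28, 0.96, -0.0], [0.0, 0.0, -1.0]]
force: [-3.0, -0.7, -0.2]
grip_width: 0.0003
grip_force: 1.4
```

Call:
jog_arm([
  {"x":-0.15,"y":0,"z":0,"twist":0,"grip":-1},
  {"x":-0.15,"y":0,"z":0,"twist":0,"grip":-1},
  {"x":-0.15,"y":0,"z":0,"twist":0,"grip":-1},
  {"x":-0.15,"y":0,"z":0,"twist":0,"grip":-1},
  {"x":-0.15,"y":0,"z":0,"twist":0,"grip":-1},
])

```text
t: 7.5
eef_pos: [0.5619, 0.139, 0.0882]
tcp_rot: [[-0.96, -0.28, -0.0], [-0.28, 0.96, -0.0], [0.0, 0.0, -1.0]]
force: [-2.8, -1.6, -0.5]
grip_width: -0.0
grip_force: 1.4
```

Call:
jog_arm([
  {"x":-0.15,"y":0,"z":0,"twist":0,"grip":-1},
  {"x":-0.15,"y":0,"z":0,"twist":0,"grip":-1},
  {"x":-0.15,"y":0,"z":0,"twist":0,"grip":-1},
  {"x":-0.15,"y":0,"z":0,"twist":0,"grip":-1},
  {"x":-0.15,"y":0,"z":0,"twist":0,"grip":-1},
])

```text
t: 8.0
eef_pos: [0.5763, 0.1432, 0.0882]
tcp_rot: [[-0.96, -0.28, -0.0], [-0.28, 0.96, -0.0], [0.0, 0.0, -1.0]]
force: [-3.3, -2.6, -1.4]
grip_width: -0.0003
grip_force: 1.4
```

Call:
jog_arm([
  {"x":-0.1,"y":0,"z":0,"twist":0,"grip":-1},
  {"x":-0.1,"y":0,"z":0,"twist":0,"grip":-1},
  {"x":-0.1,"y":0,"z":0,"twist":0,"grip":-1},
  {"x":-0.1,"y":0,"z":0,"twist":0,"grip":-1},
  {"x":-0.1,"y":0,"z":0,"twist":0,"grip":-1},
])

```text
t: 8.5
eef_pos: [0.5859, 0.1459, 0.0882]
tcp_rot: [[-0.96, -0.28, -0.0], [-0.28, 0.96, -0.0], [0.0, 0.0, -1.0]]
force: [-1.7, -1.0, -2.9]
grip_width: -0.0002
grip_force: 1.4
```

About 19 mm is left, so I'll creep, two or three rows at a time.

Call:
jog_arm([
  {"x":-0.08,"y":0,"z":0,"twist":0,"grip":-1},
  {"x":-0.08,"y":0,"z":0,"twist":0,"grip":-1},
  {"x":-0.08,"y":0,"z":0,"twist":0,"grip":-1},
  {"x":-0.08,"y":0,"z":0,"twist":0,"grip":-1},
  {"x":-0.08,"y":0,"z":0,"twist":0,"grip":-1},
])

```text
t: 9.0
eef_pos: [0.5936, 0.1482, 0.0883]
tcp_rot: [[-0.96, -0.28, -0.0], [-0.28, 0.96, 0.0], [0.0, 0.0, -1.0]]
force: [-3.1, -1.0, -1.4]
grip_width: -0.0002
grip_force: 1.3
```

Call:
jog_arm([
  {"x":-0.06,"y":0,"z":0,"twist":0,"grip":-1},
  {"x":-0.06,"y":0,"z":0,"twist":0,"grip":-1},
  {"x":-0.06,"y":0,"z":0,"twist":0,"grip":-1},
])

```text
t: 9.3
eef_pos: [0.597, 0.1493, 0.0883]
tcp_rot: [[-0.96, -0.28, -0.0], [-0.28, 0.96, 0.0], [0.0, 0.0, -1.0]]
force: [-2.0, -1.8, -2.7]
grip_width: 0.0001
grip_force: 1.3
```

Call:
jog_arm([
  {"x":-0.06,"y":0,"z":0,"twist":0,"grip":-1},
  {"x":-0.06,"y":0,"z":0,"twist":0,"grip":-1},
  {"x":-0.06,"y":0,"z":0,"twist":0,"grip":-1},
])

```text
t: 9.6
eef_pos: [0.6005, 0.1503, 0.0883]
tcp_rot: [[-0.96, -0.28, 0.0], [-0.28, 0.96, 0.0], [-0.0, 0.0, -1.0]]
force: [-2.9, -0.6, -1.8]
grip_width: 0.0002
grip_force: 1.3
```

Call:
jog_arm([
  {"x":-0.06,"y":0,"z":0,"twist":0,"grip":-1},
  {"x":-0.06,"y":0,"z":0,"twist":0,"grip":-1},
])

```text
t: 9.8
eef_pos: [0.6028, 0.1509, 0.0883]
tcp_rot: [[-0.96, -0.28, -0.0], [-0.28, 0.96, 0.0], [-0.0, 0.0, -1.0]]
force: [-2.3, -0.1, -1.6]
grip_width: -0.0002
grip_force: 1.3
```

Call:
jog_arm([
  {"x":-0.06,"y":0,"z":0,"twist":0,"grip":-1},
  {"x":-0.06,"y":0,"z":0,"twist":0,"grip":-1},
])

```text
t: 10.0
eef_pos: [0.6051, 0.1516, 0.0883]
tcp_rot: [[-0.96, -0.28, 0.0], [-0.28, 0.96, 0.0], [-0.0, 0.0, -1.0]]
force: [-3.2, -0.5, -1.9]
grip_width: 0.0
grip_force: 1.3
```

Call:
jog_arm([
  {"x":-0.06,"y":0,"z":0,"twist":0,"grip":-1},
  {"x":-0.06,"y":0,"z":0,"twist":0,"grip":-1},
])

```text
t: 10.2
eef_pos: [0.6053, 0.1516, 0.0884]
tcp_rot: [[-0.96, -0.28, -0.005], [-0.28, 0.96, -0.001], [0.005, 0.0, -1.0]]
force: [-15.1, -4.7, 9.0]
grip_width: -0.0002
grip_force: 8.1
```

The force has risen to 16 N and the arm has stalled within 2 mm of the predicted home position, so the sled is at the end stop. Backing off.

Call:
jog_arm([
  {"x":0.2,"y":0,"z":0,"twist":0,"grip":-1},
  {"x":0.5,"y":0,"z":0,"twist":0,"grip":-1},
  {"x":1,"y":0,"z":0,"twist":0,"grip":-1},
  {"x":1,"y":0,"z":0,"twist":0,"grip":-1},
  {"x":1,"y":0,"z":0,"twist":0,"grip":-1},
])

```text
t: 10.7
eef_pos: [0.5361, 0.1313, 0.0888]
tcp_rot: [[-0.96, -0.28, 0.002], [-0.28, 0.96, 0.0], [-0.002, -0.0, -1.0]]
force: [0.1, -0.5, 0.0]
grip_width: 0.0003
grip_force: 0.0
```

Call:
jog_arm([
  {"x":1,"y":0,"z":-1,"twist":0,"grip":-1},
  {"x":1,"y":0,"z":-1,"twist":0,"grip":-1},
  {"x":1,"y":0,"z":-1,"twist":0,"grip":-1},
  {"x":0,"y":0,"z":-1,"twist":0,"grip":-1},
  {"x":0,"y":0,"z":0,"twist":0,"grip":-1},
])

```text
t: 11.2
eef_pos: [0.4808, 0.1148, 0.172]
tcp_rot: [[-0.96, -0.28, 0.008], [-0.28, 0.96, 0.001], [-0.008, -0.002, -1.0]]
force: [0.7, -0.4, 0.4]
grip_width: 0.0003
grip_force: 0.0
```

Run:
```python
from plant import r,imaging
import cv2
cv2.imwrite('pics/end.png',imaging.camera('scene')['color'][:,:,::-1])
s=r.get_state();print(s['t'],s['eef_pos'],s['force'])
```

```text
11.25 [0.48020593 0.11476716 0.17033847] [ 0.12609439 -0.86946204  0.13274476]
```

View pics/end.png

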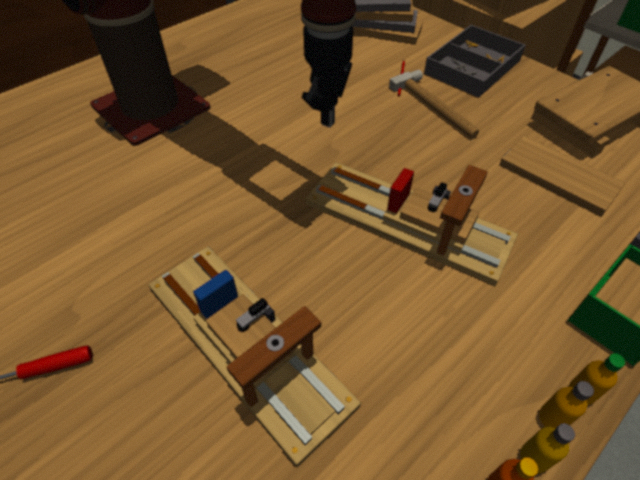

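The red sled is home, with its block at (401,190) and the clamp just short of the bridge. The blue block at (215,293) hasn't moved, and the gripper is clear.

```bash
python3 -c "
from plant import job
print(job.hand_in())"
```

```text
the job is handed in; nothing more can be done
None
```

The red sled broke free and was pushed gently to its end stop (about 16 N at contact), the blue sled was not touched, the arm is clear, and I handed the job in at about 11 s; no verdict came back.

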